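# Release the sugar box drawer with a dowel

## Robot

A 7-joint arm with a two-finger parallel gripper is mounted at the origin on the work surface. World frame = base frame: x ahead of the robot, y to its left, z up, the work surface at z = 0. Lengths are in m, angles in rad, forces in N, time in s.
With the tool pointing down it reaches from about 0.35 to 0.9 m from the base axis. Payload 8.1 kg.
Tool frame: the origin (TCP) lies at the centre of the arm's flange, where the gripper is bolted on; the fingertips stand 178 mm ahead of it and the grasp point (between the pads) lies 159 mm ahead of it; z points along the fingers, y is the direction in which the jaws open and shut (so a half turn about z gives the same grasp; the last joint's range is limited). The gripper opens to 92 mm and grips with 3 to 60 N. Pads are 19 mm wide; open, the fingers measure 130 mm over their backs; the gripper's body (75 mm by 190 mm) begins 47 mm behind the grasp point.
Start: joints at [-1.432, 0.434, 0.025, 1.573, -0.012, 1.134, -0.075], TCP at [0.15, 0.607, 0.405] pointing down, gripper open.
Joint ranges: [-2.62, 2.62], [-0.44, 2.09], [-1.27, 1.32], [0.08, 2.57], [-1.32, 4.46], [0.12, 2], [-2.74, 2.74]. Speed limits (rad/s): [2.22, 2.22, 3.01, 3.01, 3.14, 3.14, 3.14].

## Interface

Orientations are given as a rotation vector (axis times angle).
In Python, from cell import arm, get_image, camera_model gives the robot as it stands. The module is installed in compiled form; this text tells all that it offers.
- The arm moves only by the shell command python3 -m pendant 'ROWS' [FORCE]. ROWS is JSON, a list that holds one entry, the list of rows, each a list of 7 numbers: the shift along the tool's x, y, z in mm, then the turn, a rotation vector about the tool's x, y, z in rad, then the closure, from -1 (fully open) to 1 (shut). In form: [[[x, y, z, rx, ry, rz, hand], ...]]. A call has 1 to 20 rows; each row is the pose to reach, as a shift and turn from the pose commanded when the call began, along the tool's axes at that moment; what a row does not reach only later rows make up. A row lasts 1/8 s, in which the tool goes at most 62.5 mm and 10.7 degrees, less where a joint would pass 70% of its speed; a pose out of reach is approached as far as the arm can. A call with a gripper value outside its range is refused whole. The fingers move at their own pace and stop on an object; FORCE is the grip in N (left out, the last holds). Time passes only in rows, so rows that repeat a pose let the fingers close. It gives the time, the measured TCP pose, the force and the opening at its end, in the units of the state.
- arm.observe(): the state, without advancing time (a new reading comes with each control period).
- get_image(name): name is "side" or "top"; returns the picture (400x640x3 uint8, red, green, blue); there is no depth.
- camera_model(name): a dict with "fx", "fy", "cx", "cy" (pixels), "position" and "orientation" of the camera in the world. Camera axes: x right, y down, z forward; pixel columns grow to the right and rows downward; lengths in m; the calibration is good to about 2 mm. A picture is of the moment at which its call begins. camera_model takes no time and is no camera call.
- arm.sign_off(): hands the job in, once; it reports no verdict.
The state is a dict: "clock": time; "joints": joint angles; "dq": joint speeds; "joint_efforts": joint torques, N m; "position": TCP position; "ee_rot": TCP orientation; "force": force on the tool from outside, world axes, zero at the start; "ft_torque": the same for the moment, N m; "width": opening from 0.0 (shut) to 1.0 (fully open).
Only numpy, scipy, OpenCV 4.12 (cv2) and the standard library are available. Lean on these libraries where they do the work, as an engineer would, in place of code of your own. Each camera call takes 0.05 s, during which the arm holds its last target.

## Task

The drawer of the copper sugar box is held shut by a spring catch. Take the wooden dowel from its rest and push it through the small round hole in the back of the box until the catch lets go and the drawer springs out a little, then lay the dowel back in its rest and pull the drawer fully open by its bar handle. Leave the cups, the cezve and the glass cup holder standing where they are.

Things in the scene. Friction and masses are not known exactly. Their poses are not given: they have to be found in the camera images.
- sugar_box: Closed copper-tone metal box fixed to the console, 150 mm deep (x) x 140 mm wide (y) x 105 mm high. Origin: centre of its underside. Its +x axis points out of the back (the face with the hole), -x out of the front (the drawer).
- release_hole (a point): Centre of the round hole in the back of the box, on the outer face, 50 mm above the console, mid-width. Hole 26 mm in diameter through a 6 mm wall. Axes as the box: +x points straight out of the back, so the dowel goes in along -x.
- catch (a joint): Angle of the spring catch inside the box, rad: 0 at rest, 0.42 at its stop. Its steel plate (34 mm wide, 48 mm high) stands 17 mm behind the outer face of the hole. Pushed about 7 mm further in (dowel end 24 mm inside the outer face) it lets the drawer go; its stop is at 12 mm (29 mm inside). It takes 2 N at first, 5 N at release, 7 N at the stop, and springs back after; the drawer stays out.
- drawer (a joint): Travel of the drawer out of the box's front (box -x), m: 0 shut, 0.08 fully open at its stop. Shut, it cannot be pulled out until the catch is released; then a spring throws it out by about 0.03, and from there on it must be pulled (1 to 2 N) and stays where it is left.
- drawer_handle (a point): Middle of the drawer's bar handle, a level steel bar 10 mm in diameter and 100 mm long, parallel to the box's y axis, 70 mm above the console (35 mm below the top of the box), its centre line 42 mm in front of the drawer's face; two posts join it to the face 43 mm either side of the middle. It moves with the drawer.
- dowel: Plain round wooden dowel, 16 mm in diameter, 180 mm long, 30 g, both ends alike. Origin: its middle, on its centre line. Its x axis runs along it (it may be rolled about it).
- dowel_end_a (a point): Centre of the dowel's end face at its +x end, 90 mm from the middle.
- dowel_end_b (a point): Centre of the dowel's end face at its -x end.
- dowel_rest: Dark wooden rest fixed to the console: base 140 (x) x 50 (y) x 8 mm, with two V-shaped supports 55 mm either side of the middle (each 10 mm thick along x), V mouths 42 mm wide, tops 51 mm above the console. Origin: centre of its underside. The dowel lies along its x axis.
- rest_seat (a point): Where the dowel's middle lies when it rests in both V supports: 41 mm above the console, over the middle of the rest. Axes as the rest.
- cup_a: Patterned white and blue porcelain cup with a handle, 70 mm wide, 62 mm high, on the turntable tray. Origin: centre of its underside.
- cup_b: A second, like porcelain cup on the turntable tray. Origin: centre of its underside.
- cezve: Stainless cezve, 80 mm wide, 75 mm high, with a 100 mm long dark handle, on the turntable tray (230 mm across, 22 mm high). Origin: centre of its underside.
- cup_holder: Glass cup holder with a metal base, 76 mm wide, 89 mm high, standing on the console to the right. Origin: centre of its underside.

How it is judged:
On the way, in this order (a step that is already met when the one before it is completed fails the run):
1. with an end of the dowel in through the hole, the catch lets go and the drawer springs out (value of joint drawer above 0.012 m and ((x of dowel_end_a in the frame of release_hole below -0.015 m and y of dowel_end_a in the frame of release_hole between -0.015 and 0.015 m and z of dowel_end_a in the frame of release_hole between -0.015 and 0.015 m) or (x of dowel_end_b in the frame of release_hole below -0.015 m and y of dowel_end_b in the frame of release_hole between -0.015 and 0.015 m and z of dowel_end_b in the frame of release_hole between -0.015 and 0.015 m))), for 0.1 s.
2. the drawer is pulled open (value of joint drawer above 0.07 m), for 0.1 s.
At the end, for the whole second after the job is handed in: The drawer is open by more than 70 of its 80 mm; the dowel lies still in both supports of its rest (its middle within 25 mm of the seat, within 0.1 rad of the rest's length); the cups, the cezve and the cup holder stand upright within 30 mm of where they began (value of joint drawer above 0.07 m and distance between dowel and rest_seat below 0.025 m and angle between the x axis of dowel and the x axis of dowel_rest, either way round below 0.1 rad and linear speed of dowel below 0.02 m/s and angle between each of cup_a, cup_b, cezve, cup_holder's own z axis and vertical below 0.2 rad and distance of each of cup_a, cup_b, cezve, cup_holder from where it was at the start of the episode below 0.03 m); the robot touches nothing.
It fails at once if a cup is knocked over or pushed more than 30 mm away (angle between cup_a's own z axis and vertical above 0.35 rad or distance of cup_a from where it was at the start of the episode above 0.03 m).
It fails at once if a cup is knocked over or pushed more than 30 mm away (angle between cup_b's own z axis and vertical above 0.35 rad or distance of cup_b from where it was at the start of the episode above 0.03 m).
It fails at once if the cezve is knocked over or pushed more than 30 mm away (angle between cezve's own z axis and vertical above 0.35 rad or distance of cezve from where it was at the start of the episode above 0.03 m).
It fails at once if the glass cup holder is knocked over or pushed more than 30 mm away (angle between cup_holder's own z axis and vertical above 0.35 rad or distance of cup_holder from where it was at the start of the episode above 0.03 m).
It also fails if it takes over 54 s, if anything falls off the work surface, if the arm or the gripper's body presses on something with over 40 N, if the wrist force passes 120 N, or if a joint passes its speed limit or range.

## Working session

There is one attempt and no reset: what is moved stays moved. The work goes in short steps, Python scripts to look and compute and a shell command to move; the robot and the scene stay as the last step left them, time stands still between calls to the robot, and variables do not carry over. Pictures are saved under pics/ and viewed, and the job is handed in when it is done.

```bash
mkdir -p pics; python3 - <<'E'
from cell import arm,get_image,camera_model
import cv2
s=arm.observe();print(s)
for n in("side","top"):
    print(n,camera_model(n)); cv2.imwrite(f"pics/{n}0.png",get_image(n)[:,:,::-1])
E
```

```text
{'clock': 0.0, 'joints': array([-1.43156818,  0.43516942,  0.02499914,  1.57412745, -0.01159163,
        1.13400091, -0.07508265]), 'dq': array([ 4.30890122e-04,  3.57662921e-04,  9.51302832e-04, -3.09572612e-04,
       -2.46500460e-04,  3.53174250e-06, -1.02126259e-04]), 'joint_efforts': array([ 6.78058859e-04, -6.67863250e+01,  9.85338986e-01, -3.14465904e+01,
       -6.04523253e-02,  4.28835943e-02,  1.47127748e-04]), 'position': array([0.14966081, 0.60655853, 0.4039666 ]), 'ee_rot': array([-3.79047944e-01, -3.11861134e+00,  2.45032356e-03]), 'force': array([-0.66388937,  0.10355511, -0.96776577]), 'ft_torque': array([-0.0332342 ,  0.01886043,  0.02164045]), 'width': 1.0015286814618911}
side {'fx': 455.75823312783837, 'fy': 455.75823312783837, 'cx': 314.2176098073049, 'cy': 207.68537122367863, 'position': array([ 0.38660103, -1.17822768,  0.95099006]), 'orientation': array([-2.19702094,  0.15326462, -0.06335332])}
top {'fx': 445.0373201487246, 'fy': 445.0373201487246, 'cx': 321.32662237222337, 'cy': 198.72240553650036, 'position': array([ 0.32391675, -0.01971435,  1.3811663 ]), 'orientation': array([-2.16775316,  2.11553715, -0.13998399])}
```

View pics/side0.png

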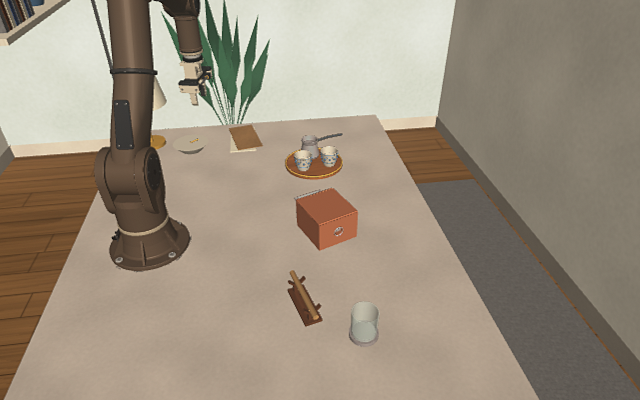

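View pics/top0.png

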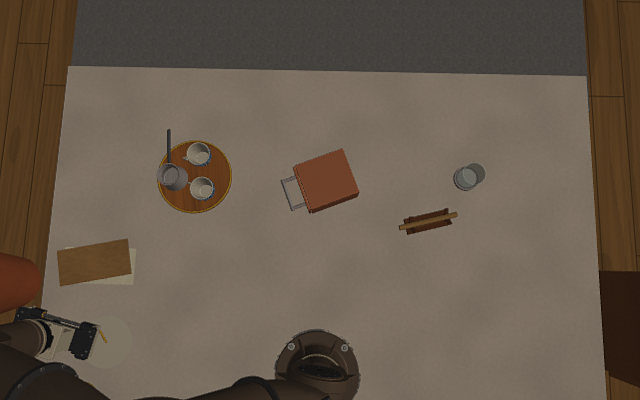

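The side view shows the box near (327,218), with the rest and dowel near (305,298) and the glass at (364,324). In the top view the box is near (326,181), its handle at (292,193), the dowel from (400,228) to (457,214), and the tray at (194,177). I'll enlarge these areas.

```bash
python3 - <<'E'
import cv2
def c(src,x,y,w,h,k,o):
    i=cv2.imread(src)[y:y+h,x:x+w]; cv2.imwrite(o,cv2.resize(i,None,fx=k,fy=k,interpolation=cv2.INTER_CUBIC))
c("pics/top0.png",270,140,100,75,8,"pics/tb.png")
c("pics/top0.png",390,190,80,60,10,"pics/tr.png")
c("pics/side0.png",280,180,90,75,8,"pics/sb.png")
c("pics/side0.png",275,260,80,70,8,"pics/sr.png")
E
```

```text
(no output)
```

View pics/tb.png

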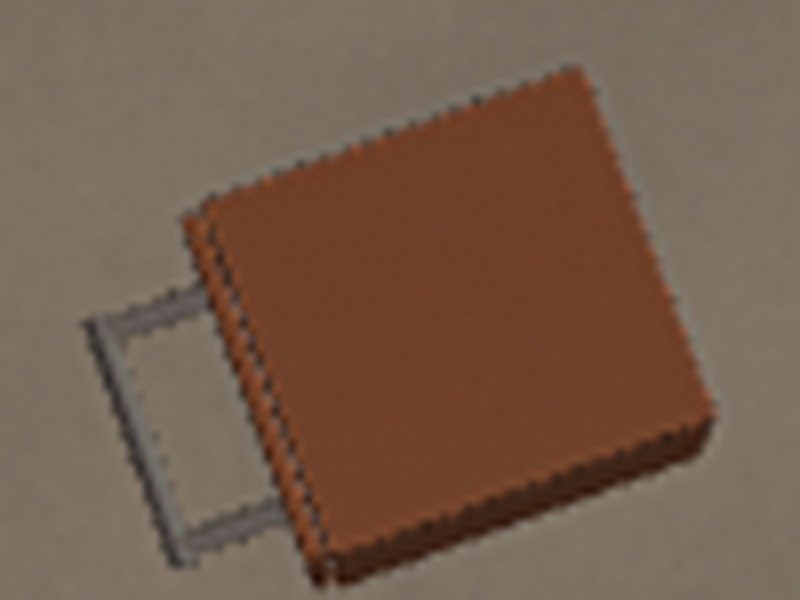

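View pics/tr.png

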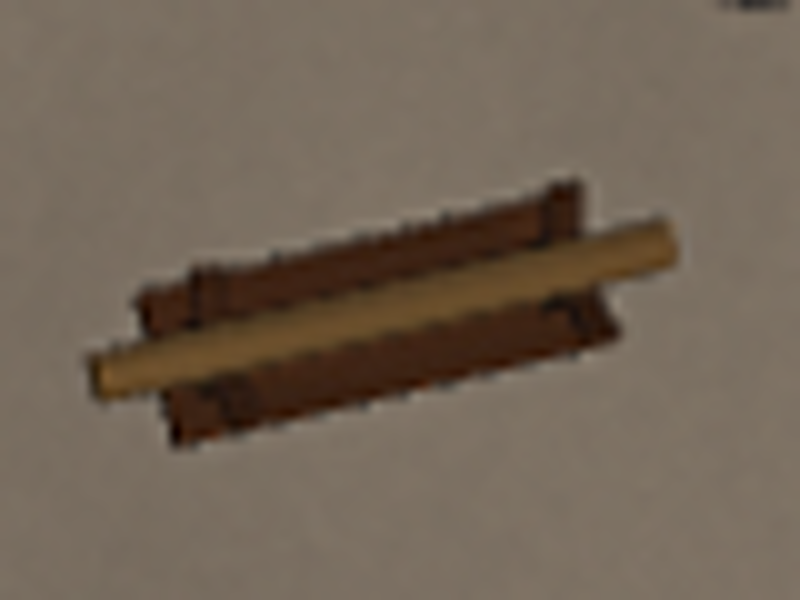

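View pics/sb.png

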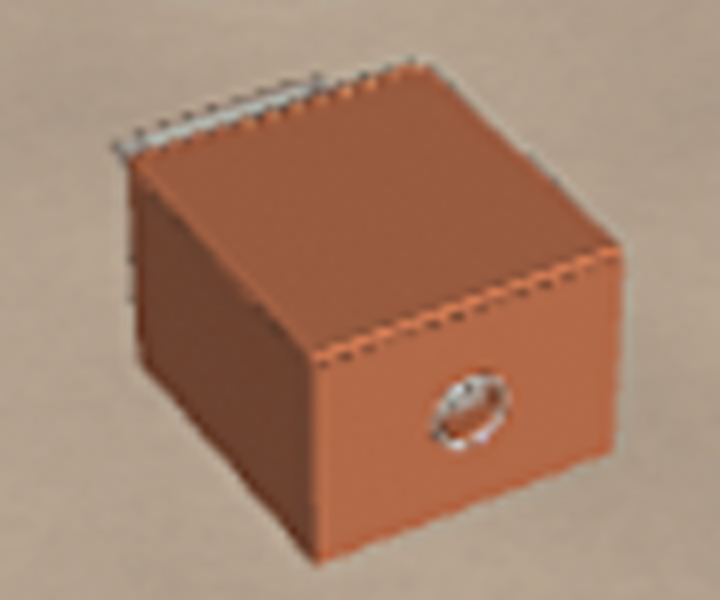

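View pics/sr.png

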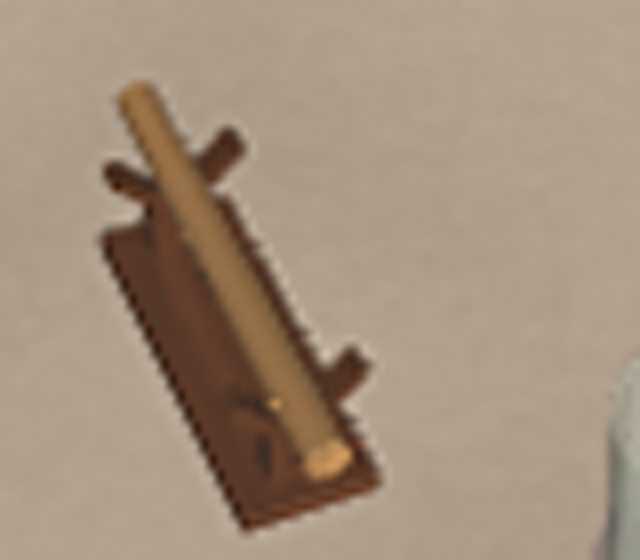

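```bash
cat > h.py <<'E'
import numpy as np,cv2
from scipy.spatial.transform import Rotation as R
from scipy.optimize import least_squares
from cell import camera_model
def proj(n,P):
    c=camera_model(n); p=R.from_rotvec(c["orientation"]).inv().apply(np.atleast_2d(P)-c["position"])
    return np.c_[c["fx"]*p[:,0]/p[:,2]+c["cx"],c["fy"]*p[:,1]/p[:,2]+c["cy"]]
def ray(n,u,v,z):
    c=camera_model(n); d=R.from_rotvec(c["orientation"]).apply([(u-c["cx"])/c["fx"],(v-c["cy"])/c["fy"],1]); t=(z-c["position"][2])/d[2]
    return c["position"]+t*d
def crop(u,o,k): return (np.array(u)+.5)/k-.5+np.array(o)
E
cat > fit.py <<'E'
from h import *
def fit(obs,x0):
    def res(p):
        M=R.from_euler('z',p[2]).as_matrix(); r=[]
        for n,L,uv in obs: r.append((proj(n,[M@np.array(L)+[p[0],p[1],0]])[0]-uv))
        return np.array(r).ravel()
    s=least_squares(res,x0,loss='soft_l1'); print(s.x.round(4)); print(res(s.x).reshape(-1,2).round(2).tolist()); return s.x
tb=lambda *u:crop(u,(270,140),8); tr=lambda *u:crop(u,(390,190),10); sb=lambda *u:crop(u,(280,180),8); sr=lambda *u:crop(u,(275,260),8)
T=[("top",[.075,.07,.105],tb(580,68)),("top",[.075,-.07,.105],tb(714,412)),("top",[.075-.15,-.07,.105],tb(325,565)),("top",[-.075,.07,.105],tb(190,217)),
("top",[-.117,.05,.07],tb(95,322)),("top",[-.117,-.05,.07],tb(180,562))]
S=[("side",[.075,-.07,.105],sb(313,357)),("side",[.075,.07,.105],sb(622,245)),("side",[.075,-.07,0],sb(317,562)),("side",[.075,.07,0],sb(612,452)),("side",[.075,0,.05],sb(472,410)),("side",[-.075,-.07,.105],sb(130,158))]
x0=[.55,-.03,-1.2]
c=ray("top",326,181,.105);print(c)
x0=[c[0],c[1],-1.2]
fit(T,x0);fit(S,x0);print("both");fit(T+S,x0)
print("dowel")
T=[("top",[.09,0,.041],tr(672,243)),("top",[-.09,0,.041],tr(98,376))]
S=[("side",[.09,0,.041],sr(328,458)),("side",[-.09,0,.041],sr(133,95))]
c=ray("top",428,221,.041);x0=[c[0],c[1],-1.35]
fit(T,x0);fit(S,x0);fit(T+S,x0)
T=[("top",[.07,.025,.008],tr(580,182)),("top",[.07,-.025,.008],tr(620,335)),("top",[-.07,-.025,.008],tr(178,445)),("top",[-.07,.025,.008],tr(138,300))]
T=T[1:3]+T[3:]
S=[("side",[-.07,-.025,.008],sr(102,235)),("side",[.07,-.025,.008],sr(243,530)),("side",[.07,.025,.008],sr(382,482))]
print("rest");fit(T,x0);fit(S,x0);fit(T+S,x0)
for p in [(465,180)]: print("glass",ray("top",*p,.089), ray("side",364,338,0))
print("tray",ray("top",194,177,.022))
E
python3 fit.py
```

```text
[ 0.55945055 -0.01419482  0.105     ]
[ 0.566  -0.0126 -1.1812]
[[-1.27, -0.08], [-0.53, 0.77], [-0.26, 0.01], [-0.25, -0.81], [1.67, -0.41], [2.66, 0.54]]
[ 0.5722 -0.0178 -1.1909]
[[0.12, -0.19], [0.39, -0.16], [-0.23, 0.51], [0.17, -0.1], [-0.3, 0.03], [-0.15, -0.14]]
both
[ 0.5688 -0.0145 -1.1711]
[[-0.94, -1.15], [0.25, -0.51], [0.73, -0.79], [0.28, -1.42], [2.31, -0.9], [3.62, -0.08], [-0.51, -0.69], [-0.77, -1.07], [-0.84, 0.01], [-0.95, -1.03], [-1.17, -0.69], [-1.52, -0.29]]
dowel
[ 0.4575 -0.3244 -1.3192]
[[0.24, -0.07], [-0.24, 0.06]]
[ 0.4608 -0.3236 -1.3106]
[[0.03, 0.1], [-0.04, -0.13]]
[ 0.4595 -0.3241 -1.3123]
[[0.09, -0.91], [-0.27, -0.39], [-0.53, 0.34], [-0.45, 0.03]]
rest
[ 0.4591 -0.3293 -1.291 ]
[[-0.15, 0.06], [0.34, 0.54], [-0.17, -0.63]]
[ 0.4631 -0.3334 -1.3274]
[[-0.07, 0.01], [-0.19, -0.14], [0.27, 0.12]]
[ 0.461  -0.3312 -1.3026]
[[0.45, -0.25], [0.8, -0.28], [0.47, -1.49], [-1.41, -0.16], [-0.41, -0.76], [-0.16, -0.82]]
glass [ 0.57487878 -0.42277041  0.089     ] [ 0.60072579 -0.4611705   0.        ]
tray [0.57788665 0.39774846 0.022     ]
```

```bash
cat > fit2.py <<'E'
from fit import *
print("=====")
tb=lambda *u:crop(u,(270,140),8)
T=[("top",[.075,.07,.105],tb(580,68)),("top",[.075,-.07,.105],tb(714,414)),("top",[-.075,-.07,.105],tb(332,556)),("top",[-.075,.07,.105],tb(203,206)),
("top",[-.125,.05,.07],tb(92,322)),("top",[-.125,-.05,.07],tb(180,564))]
S=[("side",[.075,-.07,.105],sb(313,357)),("side",[.075,.07,.105],sb(622,245)),("side",[.075,-.07,0],sb(317,562)),("side",[.075,.07,0],sb(612,452)),("side",[.075,0,.05],sb(472,410))]
b=fit(T,x0);fit(S,x0);print("both");b=fit(T+S,x0)
M=R.from_euler('z',b[2])
for L in ([.075,0,.05],[-.125,0,.07]):print(M.apply(L)+[b[0],b[1],0])
print(ray("top",465,180,0))
E
python3 fit2.py | sed '1,/=====/d'
python3 - <<'E'
from cell import arm
from scipy.spatial.transform import Rotation as R
print(R.from_rotvec(arm.observe()['ee_rot']).as_matrix().round(3))
E
```

```text
[[-0.971  0.239 -0.   ]
 [ 0.239  0.971 -0.001]
 [-0.    -0.001 -1.   ]]Traceback (most recent call last):
  File "fit2.py", line 7, in <module>
    b=fit(T,x0);fit(S,x0);print("both");b=fit(T+S,x0)
  File "fit.py", line 7, in fit
    s=least_squares(res,x0,loss='soft_l1'); print(s.x.round(4)); print(res(s.x).reshape(-1,2).round(2).tolist()); return s.x
    return func(*args, **kwargs)
    result = trf(vector_fun.fun, vector_fun.jac, x0, f0, J0, lb, ub, ftol, xtol,
                 gtol, max_nfev, x_scale, loss_function, tr_solver,
                 tr_options.copy(), verbose, callback=callback_wrapped)
    return trf_no_bounds(
        fun, jac, x0, f0, J0, ftol, xtol, gtol, max_nfev, x_scale,
        loss_function, tr_solver, tr_options, verbose, callback=callback)
    J = jac(x)
    self._update_jac()
    ~~~~~~~~~~~~~~~~^^
    self.J = self.jac_wrapped(xp_copy(self.x), f0=self.f)
             ~~~~~~~~~~~~~~~~^^^^^^^^^^^^^^^^^^^^^^^^^^^^
    J, dct = approx_derivative(
             ~~~~~~~~~~~~~~~~~^
        self.fun,
        ^^^^^^^^^
    ...<2 lines>...
        **self.finite_diff
[... 393 characters left out ...]
                              ^^^^^^^
    f = np.atleast_1d(self.fun(x, *self.args, **self.kwargs))
                      ~~~~~~~~^^^^^^^^^^^^^^^^^^^^^^^^^^^^^^
    return np.atleast_1d(self.fun(x))
                         ~~~~~~~~^^^
    return self.f(x, *self.args, **self.kwargs)
           ~~~~~~^^^^^^^^^^^^^^^^^^^^^^^^^^^^^^
  File "fit.py", line 5, in res
    for n,L,uv in obs: r.append((proj(n,[M@np.array(L)+[p[0],p[1],0]])[0]-uv))
                                 ~~~~^^^^^^^^^^^^^^^^^^^^^^^^^^^^^^^^^
  File "h.py", line 6, in proj
    c=camera_model(n); p=R.from_rotvec(c["orientation"]).inv().apply(np.atleast_2d(P)-c["position"])
ValueError: time passes only in moves, steps and waits
```

```bash
sed -i 's/^from cell import camera_model/from cell import camera_model as _cm\nfrom functools import cache\ncamera_model=cache(_cm)/' h.py
python3 fit2.py | sed '1,/=====/d'
```

```text
[ 0.5676 -0.0152 -1.192 ]
[[-0.04, -0.43], [0.23, 0.34], [-0.57, 0.44], [-0.83, -0.3], [0.44, -0.45], [0.7, 0.37]]
[ 0.5721 -0.0177 -1.1898]
[[0.1, -0.2], [0.35, -0.2], [-0.25, 0.5], [0.12, -0.13], [-0.33, 0.01]]
both
[ 0.5696 -0.016  -1.1808]
[[-0.1, -1.27], [0.66, -0.71], [0.08, -0.09], [-0.68, -0.62], [0.72, -0.63], [1.34, 0.06], [-0.49, -0.44], [-0.48, -0.62], [-0.82, 0.26], [-0.67, -0.57], [-1.02, -0.33]]
[ 0.59814317 -0.08537537  0.05      ]
[0.52211105 0.09960873 0.07      ]
[ 0.59216419 -0.45053154  0.        ]
```

```bash
cat > calc.py <<'E'
# usage: calc(x,y,z,toolx_angle)...  rows from current commanded(~measured) pose
import sys,numpy as np
from scipy.spatial.transform import Rotation as R
from cell import arm
s=arm.observe(); p=s["position"]; M=R.from_rotvec(s["ee_rot"])
print("t",round(s["clock"],2),"p",p.round(4),"xang",round(float(np.arctan2(M.as_matrix()[1,0],M.as_matrix()[0,0])),4),"z",M.as_matrix()[:,2].round(4),"F",s["force"].round(2),"w",round(s["width"],3),"q",s["joints"].round(2))
for a in sys.argv[1:]:
    x,y,z,t=map(float,a.split(","))
    T=R.from_matrix(np.array([[np.cos(t),np.sin(t),0],[np.sin(t),-np.cos(t),0],[0,0,-1]]).T if 0 else np.c_[[np.cos(t),np.sin(t),0],[np.sin(t),-np.cos(t),0],[0,0,-1]])
    print(a,"->",(M.inv().apply(np.array([x,y,z])-p)*1000).round(1),(M.inv()*T).as_rotvec().round(4))
E
python3 calc.py .42,.35,.38,2.5 .50,.1,.36,2.2 .4592,-.324,.30,1.8266
```

```text
t 0.1 p [0.1496 0.6066 0.404 ] xang 2.8998 z [-2.0e-04 -1.4e-03 -1.0e+00] F [0.29 1.12 0.89] w 1.003 q [-1.43  0.44  0.02  1.57 -0.01  1.13 -0.08]
.42,.35,.38,2.5 -> [-324.  -184.4   24.3] [-0.0013  0.0004  0.3998]
.50,.1,.36,2.2 -> [-461.5 -407.9   44.7] [-1.300e-03  6.000e-04  6.998e-01]
.4592,-.324,.30,1.8266 -> [-523.4 -829.3  105.3] [-1.2000e-03  9.0000e-04  1.0732e+00]
```

```bash
python3 -m pendant '[[[-324,-184,24,0,0,0.4,-1],[-324,-184,24,0,0,0.4,-1],[-324,-184,24,0,0,0.4,-1],[-324,-184,24,0,0,0.4,-1],[-324,-184,24,0,0,0.4,-1],[-461,-408,45,0,0,0.7,-1],[-461,-408,45,0,0,0.7,-1],[-461,-408,45,0,0,0.7,-1],[-461,-408,45,0,0,0.7,-1],[-461,-408,45,0,0,0.7,-1],[-523,-829,105,0,0,1.073,-1],[-523,-829,105,0,0,1.073,-1],[-523,-829,105,0,0,1.073,-1],[-523,-829,105,0,0,1.073,-1],[-523,-829,105,0,0,1.073,-1],[-523,-829,105,0,0,1.073,-1],[-523,-829,105,0,0,1.073,-1],[-523,-829,105,0,0,1.073,-1],[-523,-829,105,0,0,1.073,-1],[-523,-829,105,0,0,1.073,-1]]]' 40; python3 calc.py .4592,-.324,.30,1.8266 .4592,-.324,.20,1.8266
python3 - <<'E'
from cell import get_image
import cv2
for n in("side","top"): cv2.imwrite(f"pics/{n}1.png",get_image(n)[:,:,::-1])
i=cv2.imread("pics/top1.png")[140:290,360:520];cv2.imwrite("pics/t1.png",cv2.resize(i,None,fx=4,fy=4))
i=cv2.imread("pics/side1.png")[180:350,220:400];cv2.imwrite("pics/s1.png",cv2.resize(i,None,fx=3.5,fy=3.5))
E
```

```text
clock: 2.6
position: [0.4595, -0.3216, 0.2996]
ee_rot: [-1.916, -2.489, -0.001]
force: [0.0, -0.5, -0.6]
width: 0.997
t 2.6 p [ 0.4595 -0.3216  0.2996] xang 1.8293 z [-0.      0.0011 -1.    ] F [ 0.01 -0.48 -0.57] w 0.997 q [ 0.14  0.48  0.52  1.89 -0.31  0.86  1.08]
.4592,-.324,.30,1.8266 -> [-2.2 -0.9 -0.4] [ 0.0003 -0.0011  0.0027]
.4592,-.324,.20,1.8266 -> [-2.3 -0.9 99.6] [ 0.0003 -0.0011  0.0027]
```

View pics/t1.png

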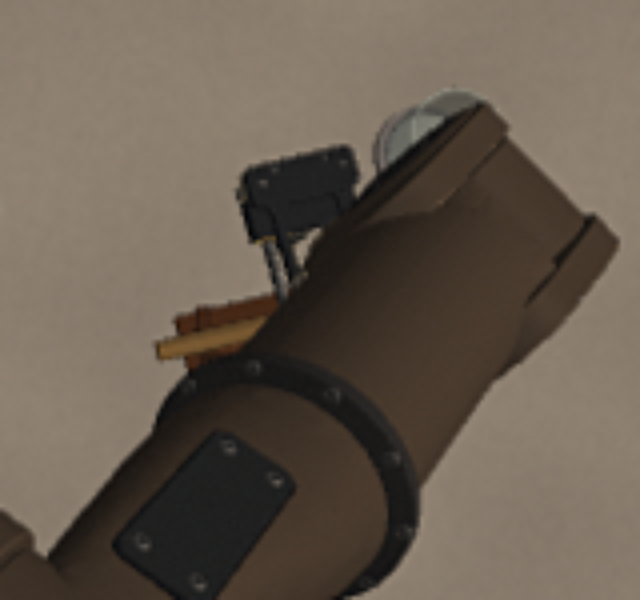

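View pics/s1.png

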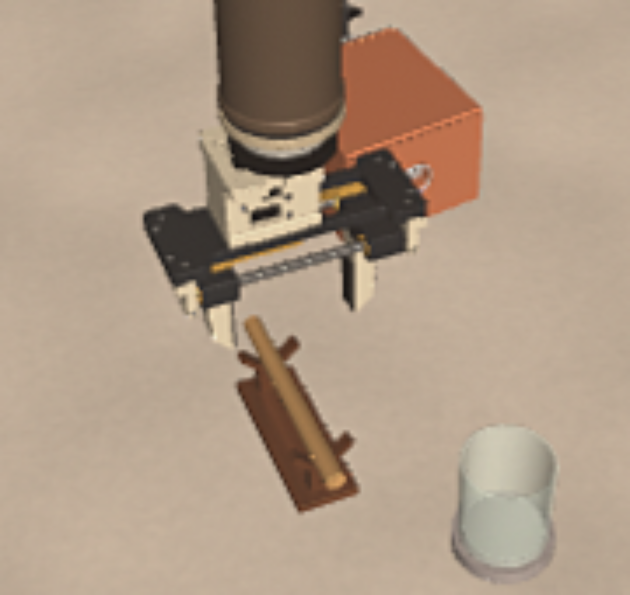

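Side crop: the open jaws hang centred above the dowel and square to it, and nothing has been disturbed. Top crop: the arm hides the grasp. Descending and closing.

```bash
python3 -m pendant '[[[-2,-1,50,0,0,0,-1],[-2,-1,90,0,0,0,-1],[-2,-1,99,0,0,0,-1],[-2,-1,99,0,0,0,-1],[-2,-1,99,0,0,0,0.3],[-2,-1,99,0,0,0,1],[-2,-1,99,0,0,0,1],[-2,-1,99,0,0,0,1],[-2,-1,99,0,0,0,1],[-2,-1,99,0,0,0,1]]]' 40; python3 calc.py .4592,-.324,.20,1.8266
python3 - <<'E'
from cell import get_image
import cv2
i=get_image("side")[180:350,220:400,::-1];cv2.imwrite("pics/s2.png",cv2.resize(i,None,fx=3.5,fy=3.5))
E
```

```text
clock: 3.95
position: [0.4584, -0.3255, 0.2007]
ee_rot: [-1.92, -2.487, 0.0]
force: [0.7, -0.2, -0.5]
width: 0.395
t 3.95 p [ 0.4584 -0.3255  0.2007] xang 1.8268 z [-1.e-04  1.e-04 -1.e+00] F [ 0.73 -0.18 -0.47] w 0.395 q [ 0.22  0.62  0.44  1.95 -0.41  0.66  1.17]
.4592,-.324,.20,1.8266 -> [1.2 1.2 0.7] [-0.0001 -0.0001  0.0002]
```

View pics/s2.png

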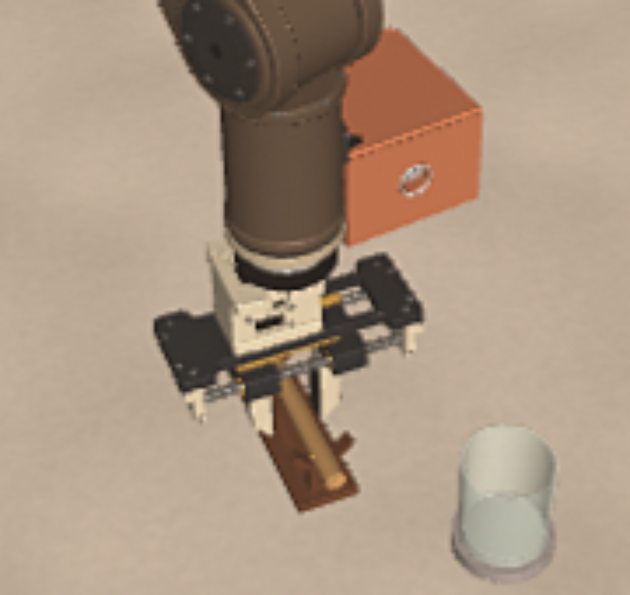

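The jaws are still closing (width 0.395), with one finger on each side of the dowel. More closing time.

```bash
python3 -m pendant '[[[0,0,0,0,0,0,1],[0,0,0,0,0,0,1],[0,0,0,0,0,0,1],[0,0,0,0,0,0,1],[0,0,0,0,0,0,1],[0,0,0,0,0,0,1]]]' 40; python3 calc.py .4592,-.324,.20,1.8266
```

```text
clock: 4.75
position: [0.4588, -0.3254, 0.2009]
ee_rot: [1.919, 2.486, 0.001]
force: [3.6, 0.7, 1.5]
width: 0.161
t 4.75 p [ 0.4588 -0.3254  0.2009] xang 1.827 z [ 8.e-04 -1.e-04 -1.e+00] F [3.63 0.73 1.52] w 0.161 q [ 0.22  0.62  0.43  1.95 -0.41  0.66  1.17]
.4592,-.324,.20,1.8266 -> [1.3 0.7 0.9] [0.0007 0.0003 0.0004]
```

```bash
python3 calc.py .4588,-.3254,.30,1.827 .6423,-.1975,.30,1.9506 .6423,-.1975,.21,1.9506
```

```text
t 4.75 p [ 0.4588 -0.3254  0.2009] xang 1.827 z [ 8.e-04 -1.e-04 -1.e+00] F [3.63 0.73 1.52] w 0.161 q [ 0.22  0.62  0.43  1.95 -0.41  0.66  1.17]
.4588,-.3254,.30,1.827 -> [  0.    0.1 -99.1] [ 0.0007  0.0003 -0.    ]
.6423,-.1975,.30,1.9506 -> [ 77.2 210.  -99. ] [ 0.0007  0.0003 -0.1236]
.6423,-.1975,.21,1.9506 -> [ 77.3 209.9  -9. ] [ 0.0007  0.0003 -0.1236]
```

```bash
python3 -m pendant '[[[0,0,-40,0,0,0,1],[0,0,-99,0,0,0,1],[20,50,-99,0,0,-0.05,1],[40,105,-99,0,0,-0.1,1],[60,160,-99,0,0,-0.124,1],[77,210,-99,0,0,-0.124,1],[77,210,-99,0,0,-0.124,1],[77,210,-60,0,0,-0.124,1],[77,210,-25,0,0,-0.124,1],[77,210,-9,0,0,-0.124,1],[77,210,-9,0,0,-0.124,1],[77,210,-9,0,0,-0.124,1]]]' 40; python3 calc.py .6423,-.1975,.21,1.9506
python3 - <<'E'
from cell import get_image
import cv2
i=get_image("side")[180:270,280:400,::-1];cv2.imwrite("pics/s3.png",cv2.resize(i,None,fx=6,fy=6,interpolation=cv2.INTER_CUBIC))
i=get_image("top")[140:230,290:410,::-1];cv2.imwrite("pics/t3.png",cv2.resize(i,None,fx=6,fy=6,interpolation=cv2.INTER_CUBIC))
E
```

```text
clock: 6.25
position: [0.6424, -0.1985, 0.2111]
ee_rot: [1.762, 2.599, 0.0]
force: [-0.2, -0.1, 0.1]
width: 0.158
t 6.25 p [ 0.6424 -0.1985  0.2111] xang 1.9502 z [ 1.6e-03 -7.0e-04 -1.0e+00] F [-0.17 -0.08  0.13] w 0.158 q [-0.05  0.73  0.43  1.66 -0.38  0.83  0.92]
.6423,-.1975,.21,1.9506 -> [1.  0.3 1.1] [ 0.0012  0.0013 -0.0004]
```

View pics/s3.png

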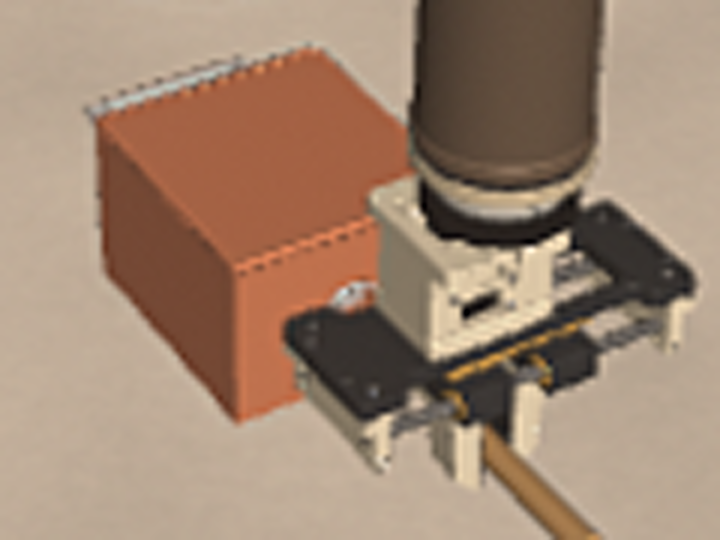

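View pics/t3.png

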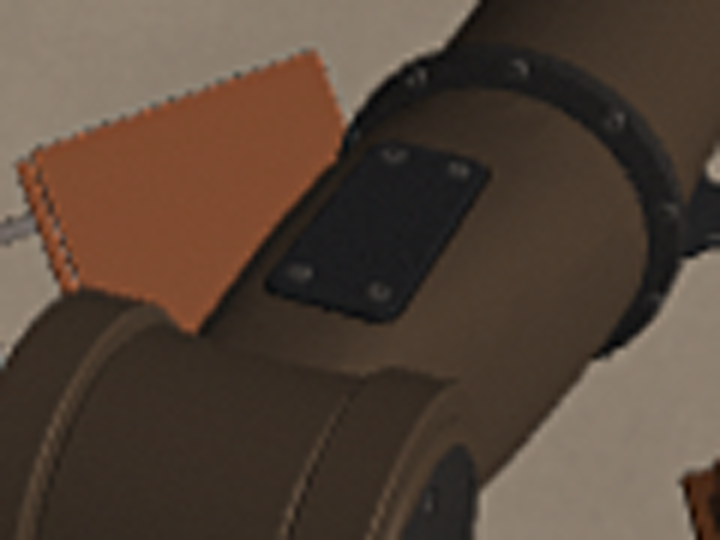

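Side crop: the gripper hides the dowel's front tip, with the hole visible at about (350,293) in the crop. The dowel's tail is visible, so I'll check the tail against the prediction.

```bash
python3 - <<'E'
from cell import get_image,arm
from h import *
i=get_image("side")[230:300,340:420,::-1];cv2.imwrite("pics/s4.png",cv2.resize(i,None,fx=9,fy=9,interpolation=cv2.INTER_CUBIC))
s=arm.observe();M=R.from_rotvec(s["ee_rot"]);
for d in(-.09,-.0913,-.05): 
    P=s["position"]+M.apply([d,0,.1599]); uv=proj("side",P)[0]; print(P,uv,(uv-[340,230]+.5)*9-.5)
E
```

```text
[ 0.67617702 -0.28175719  0.05126374] [377.20456326 271.22336747] [338.84106938 375.01030725]
[ 0.67665909 -0.28296451  0.05126518] [377.47785281 271.50499277] [341.30067529 377.5449349 ]
[ 0.66134412 -0.24460907  0.05121945] [368.9835508  262.75160157] [264.8519572  298.76441409]
```

View pics/s4.png

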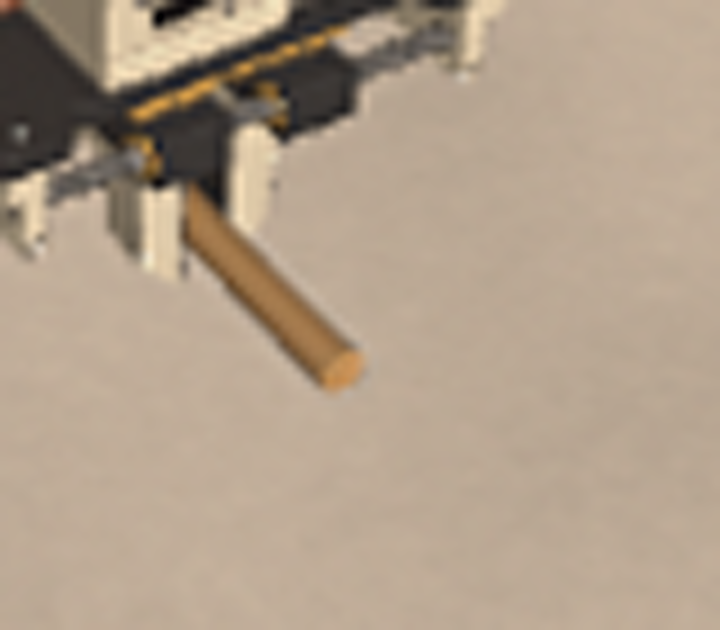

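The tail's end face is at crop (343,369), against a prediction of (339,375). The model therefore agrees to about 1–2 mm. Now advancing toward the hole in stages.

```bash
python3 -m pendant '[[[10,0,1,0,0,0,1],[20,0,1,0,0,0,1],[27,0,1,0,0,0,1],[32,0,1,0,0,0,1],[36,0,1,0,0,0,1],[39,0,1,0,0,0,1],[39,0,1,0,0,0,1]]]'; python3 calc.py
python3 - <<'E'
from cell import get_image
from h import *
i=get_image("side")[180:270,280:400,::-1];cv2.imwrite("pics/s5.png",cv2.resize(i,None,fx=6,fy=6,interpolation=cv2.INTER_CUBIC))
E
```

```text
clock: 7.28
position: [0.6276, -0.1615, 0.2087]
ee_rot: [-1.762, -2.601, -0.0]
force: [-0.3, -0.1, -0.8]
width: 0.163
t 7.28 p [ 0.6276 -0.1615  0.2087] xang 1.9508 z [-0.  0. -1.] F [-0.32 -0.13 -0.81] w 0.163 q [-0.11  0.71  0.43  1.72 -0.39  0.8   0.88]
```

View pics/s5.png

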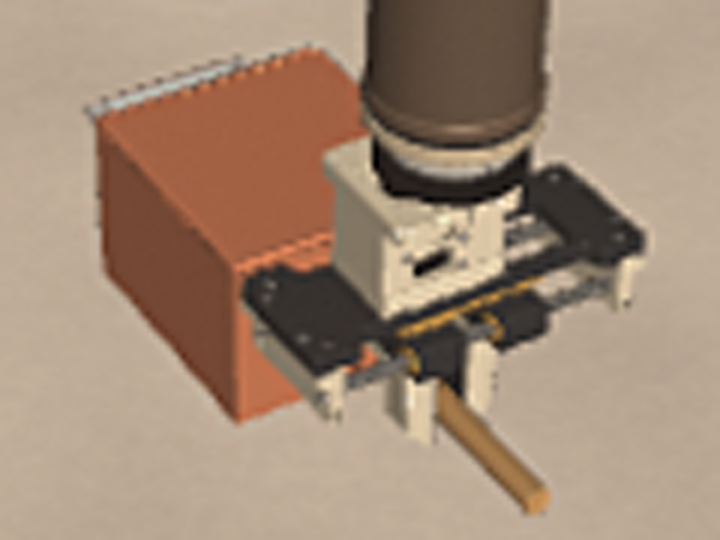

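No contact force with the tip about 9 mm past the face, so it is inside the hole. Pushing on.

```bash
python3 -m pendant '[[[4,0,0,0,0,0,1],[8,0,0,0,0,0,1],[10,0,0,0,0,0,1],[12,0,0,0,0,0,1],[12,0,0,0,0,0,1]]]'; python3 calc.py
python3 -m pendant '[[[2,0,0,0,0,0,1],[3,0,0,0,0,0,1],[3,0,0,0,0,0,1]]]'; python3 calc.py
python3 - <<'E'
from cell import get_image
from h import *
i=get_image("side")[180:270,280:400,::-1];cv2.imwrite("pics/s6.png",cv2.resize(i,None,fx=6,fy=6,interpolation=cv2.INTER_CUBIC))
i=get_image("top")[140:230,250:370,::-1];cv2.imwrite("pics/t6.png",cv2.resize(i,None,fx=6,fy=6,interpolation=cv2.INTER_CUBIC))
E
```

```text
clock: 7.95
position: [0.6235, -0.1521, 0.2093]
ee_rot: [1.762, 2.597, -0.002]
force: [2.6, -5.7, -0.8]
width: 0.16
t 7.95 p [ 0.6235 -0.1521  0.2093] xang 1.9494 z [ 0.0023 -0.0029 -1.    ] F [ 2.62 -5.68 -0.81] w 0.16 q [-0.12  0.7   0.43  1.74 -0.39  0.78  0.87]
clock: 8.32
position: [0.6225, -0.1495, 0.2093]
ee_rot: [1.762, 2.597, -0.002]
force: [3.2, -6.5, -1.9]
width: 0.163
t 8.32 p [ 0.6225 -0.1495  0.2093] xang 1.9494 z [ 0.0024 -0.0032 -1.    ] F [ 3.17 -6.5  -1.86] w 0.163 q [-0.13  0.7   0.43  1.75 -0.39  0.78  0.87]
```

View pics/s6.png

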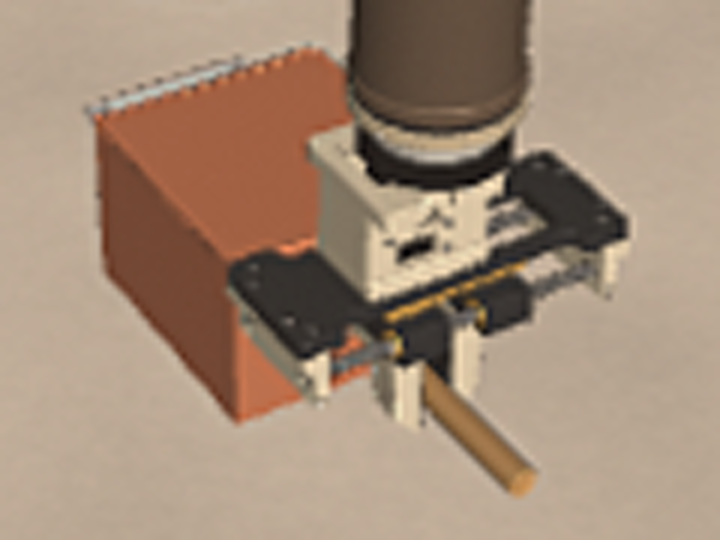

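View pics/t6.png

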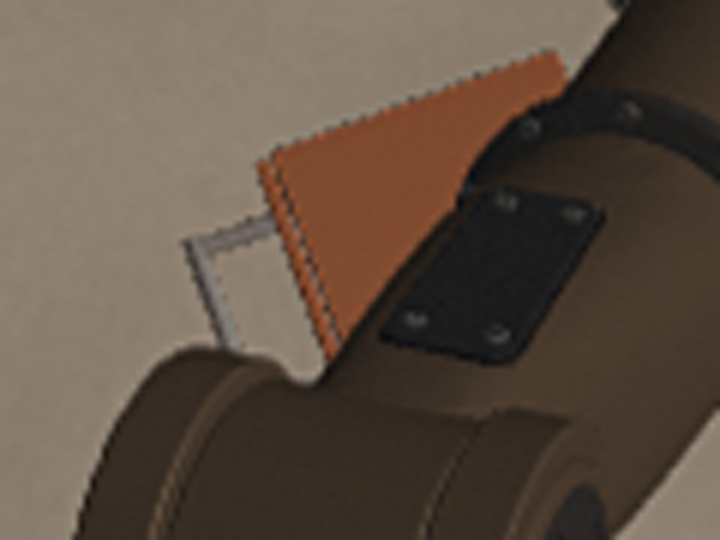

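The tail moved with the gripper, so there is no slip. The spring force is rising at the catch's rate, but the handle in the top view shows the drawer still shut. Pushing further in small steps.

```bash
python3 -m pendant '[[[1,0,0,0,0,0,1],[2,0,0,0,0,0,1],[3,0,0,0,0,0,1],[3,0,0,0,0,0,1]]]'; python3 calc.py
python3 - <<'E'
from cell import get_image
from h import *
i=get_image("top")[140:230,250:370,::-1];cv2.imwrite("pics/t7.png",cv2.resize(i,None,fx=5,fy=5,interpolation=cv2.INTER_CUBIC))
E
```

```text
clock: 8.93
position: [0.6214, -0.1469, 0.2093]
ee_rot: [1.762, 2.596, -0.002]
force: [2.3, -8.0, -0.9]
width: 0.162
t 8.93 p [ 0.6214 -0.1469  0.2093] xang 1.9492 z [ 0.0026 -0.0034 -1.    ] F [ 2.31 -8.   -0.89] w 0.162 q [-0.13  0.69  0.43  1.75 -0.39  0.78  0.87]
```

View pics/t7.png

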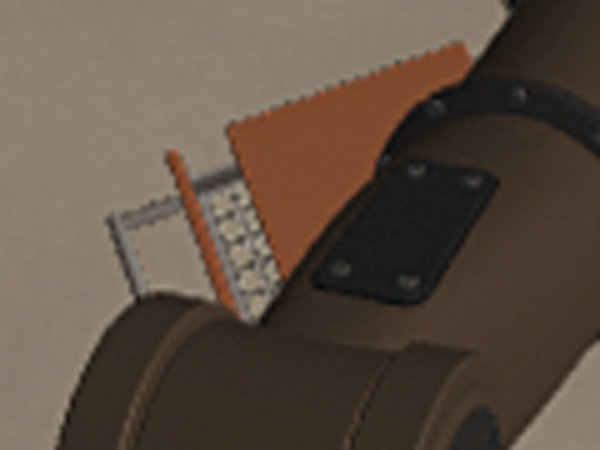

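The drawer has sprung out: its front is at about crop (205,240) with the sugar visible behind it. Withdrawing, then carrying the dowel back to the rest.

```bash
python3 -m pendant '[[[0,0,0,0,0,0,1],[-10,0,0,0,0,0,1],[-30,0,0,0,0,0,1],[-60,0,0,0,0,0,1],[-65,0,0,0,0,0,1],[-65,0,-50,0,0,0,1],[-65,0,-90,0,0,0,1],[-65,0,-90,0,0,0,1]]]'; python3 calc.py .4588,-.3254,.30,1.827 .4588,-.3254,.22,1.827 .4588,-.3254,.201,1.827
```

```text
clock: 9.98
position: [0.6461, -0.2058, 0.3022]
ee_rot: [1.759, 2.597, 0.004]
force: [-0.3, 0.0, 0.4]
width: 0.165
t 9.97 p [ 0.6461 -0.2058  0.3022] xang 1.9509 z [ 5.4e-03 -6.0e-04 -1.0e+00] F [-0.26  0.02  0.38] w 0.165 q [-0.07  0.64  0.48  1.58 -0.33  1.    0.89]
.4588,-.3254,.30,1.827 -> [ -41.6 -218.3    1.2] [0.0049 0.0023 0.1239]
.4588,-.3254,.22,1.827 -> [ -41.4 -218.7   81.2] [0.0049 0.0023 0.1239]
.4588,-.3254,.201,1.827 -> [ -41.3 -218.8  100.2] [0.0049 0.0023 0.1239]
```

```bash
python3 -m pendant '[[[-10,-55,1,0,0,0.06,1],[-20,-110,1,0,0,0.124,1],[-30,-165,1,0,0,0.124,1],[-41,-218,1,0,0,0.124,1],[-41,-218,1,0,0,0.124,1],[-41,-218,40,0,0,0.124,1],[-41,-218,75,0,0,0.124,1],[-41,-218,75,0,0,0.124,1],[-41,-218,75,0,0,0.124,1]]]'; python3 calc.py .4588,-.3254,.201,1.827
python3 - <<'E'
from cell import get_image
from h import *
i=get_image("side")[250:340,260:380,::-1];cv2.imwrite("pics/s8.png",cv2.resize(i,None,fx=6,fy=6,interpolation=cv2.INTER_CUBIC))
E
```

```text
clock: 11.1
position: [0.4584, -0.3241, 0.2243]
ee_rot: [1.919, 2.487, 0.0]
force: [0.4, -0.7, -0.2]
width: 0.158
t 11.1 p [ 0.4584 -0.3241  0.2243] xang 1.8272 z [ 2.e-04  0.e+00 -1.e+00] F [ 0.43 -0.7  -0.17] w 0.158 q [ 0.19  0.58  0.46  1.94 -0.39  0.71  1.15]
.4588,-.3254,.201,1.827 -> [-1.3  0.1 23.3] [0.0002 0.     0.0002]
```

View pics/s8.png

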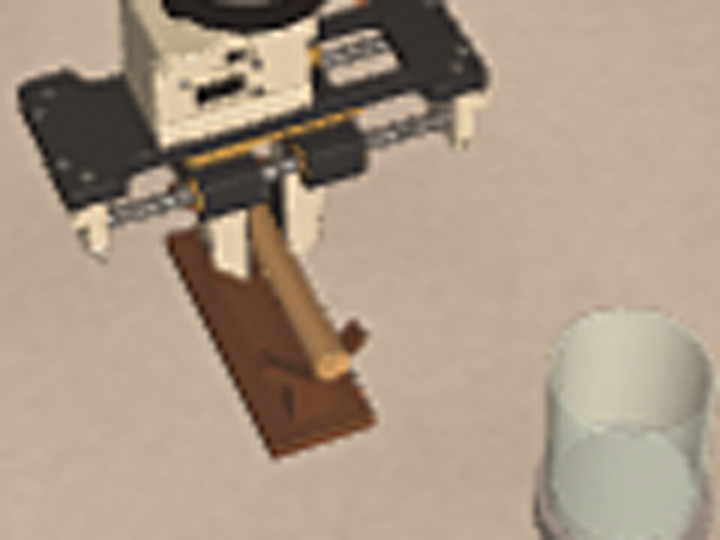

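The dowel hangs about 23 mm above its seat, in line with the V supports. Lowering and releasing it.

```bash
python3 -m pendant '[[[-4,0,10,0,0,0,1],[-4,0,18,0,0,0,1],[-4,0,23,0,0,0,1],[-4,0,23,0,0,0,1],[-4,0,23,0,0,0,0.6],[-4,0,23,0,0,0,0.4],[-4,0,23,0,0,0,0.2],[-4,0,23,0,0,0,-0.2],[-4,0,23,0,0,0,-0.6],[-4,0,23,0,0,0,-0.6]]]'; python3 calc.py .4588,-.3254,.201,1.827
python3 - <<'E'
from cell import get_image
from h import *
i=get_image("side")[250:340,260:380,::-1];cv2.imwrite("pics/s9.png",cv2.resize(i,None,fx=6,fy=6,interpolation=cv2.INTER_CUBIC))
E
```

```text
clock: 12.4
position: [0.4588, -0.3281, 0.2007]
ee_rot: [-1.92, -2.487, -0.0]
force: [-0.4, 0.3, 0.6]
width: 0.681
t 12.4 p [ 0.4588 -0.3281  0.2007] xang 1.8268 z [-0.e+00  1.e-04 -1.e+00] F [-0.41  0.33  0.64] w 0.681 q [ 0.22  0.62  0.44  1.95 -0.41  0.66  1.17]
.4588,-.3254,.201,1.827 -> [ 2.6  0.7 -0.3] [-0.     -0.0001 -0.0002]
```

View pics/s9.png

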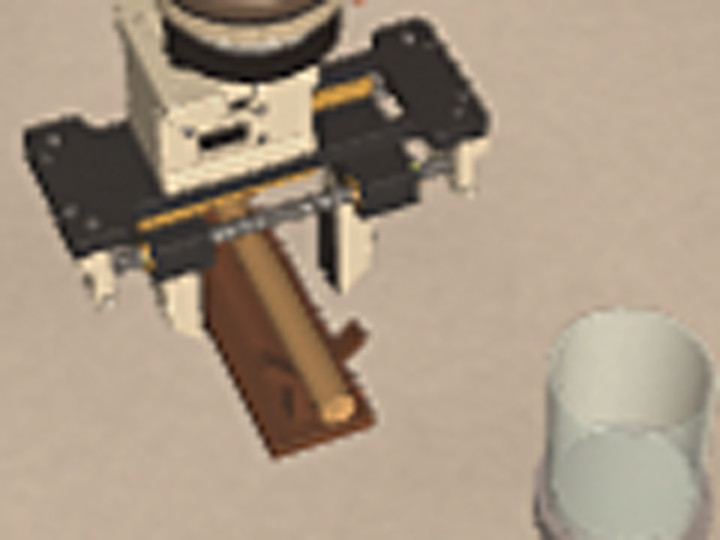

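The dowel is seated in the V's and the fingers are clear of it. Moving to above the handle.

```bash
python3 calc.py .4588,-.3281,.34,1.827 .5125,.1277,.34,3.5214
```

```text
t 12.45 p [ 0.4588 -0.3281  0.2007] xang 1.8266 z [-0.e+00  1.e-04 -1.e+00] F [-0.08 -0.72 -0.71] w 0.717 q [ 0.22  0.62  0.44  1.95 -0.41  0.66  1.17]
.4588,-.3281,.34,1.827 -> [  -0.     0.  -139.3] [ 0.     -0.0001 -0.0004]
.5125,.1277,.34,3.5214 -> [ 427.4  167.3 -139.3] [ 1.0000e-04 -0.0000e+00 -1.6948e+00]
```

```bash
python3 -m pendant '[[[0,0,-20,0,0,0,-0.6],[0,0,-80,0,0,0,-0.3],[0,0,-139,0,0,0,-0.3],[50,20,-139,0,0,-0.18,-0.3],[100,40,-139,0,0,-0.36,-0.3],[150,60,-139,0,0,-0.54,-0.1],[200,80,-139,0,0,-0.72,0],[250,100,-139,0,0,-0.9,0],[300,120,-139,0,0,-1.08,0.1],[350,140,-139,0,0,-1.26,0.2],[400,157,-139,0,0,-1.44,0.3],[427,167,-139,0,0,-1.6,0.3],[427,167,-139,0,0,-1.695,0.3],[427,167,-139,0,0,-1.695,0.3],[427,167,-139,0,0,-1.695,0.3]]]'; python3 calc.py .5125,.1277,.34,3.5214
python3 - <<'E'
from cell import get_image
from h import *
for n in("side","top"): cv2.imwrite(f"pics/{n}10.png",get_image(n)[:,:,::-1])
i=cv2.imread("pics/top10.png")[140:230,240:360];cv2.imwrite("pics/t10.png",cv2.resize(i,None,fx=6,fy=6,interpolation=cv2.INTER_CUBIC))
E
```

```text
clock: 14.32
position: [0.5123, 0.1267, 0.3397]
ee_rot: [0.588, -3.086, 0.0]
force: [0.1, 0.5, -0.3]
width: 0.353
t 14.32 p [0.5123 0.1267 0.3397] xang -2.7648 z [-1.e-04 -2.e-04 -1.e+00] F [ 0.06  0.5  -0.29] w 0.353 q [-0.39  0.34  0.06  1.9  -0.03  0.9   1.63]
.5125,.1277,.34,3.5214 -> [-0.6  0.9 -0.3] [-0.0001 -0.0001 -0.003 ]
```

View pics/t10.png

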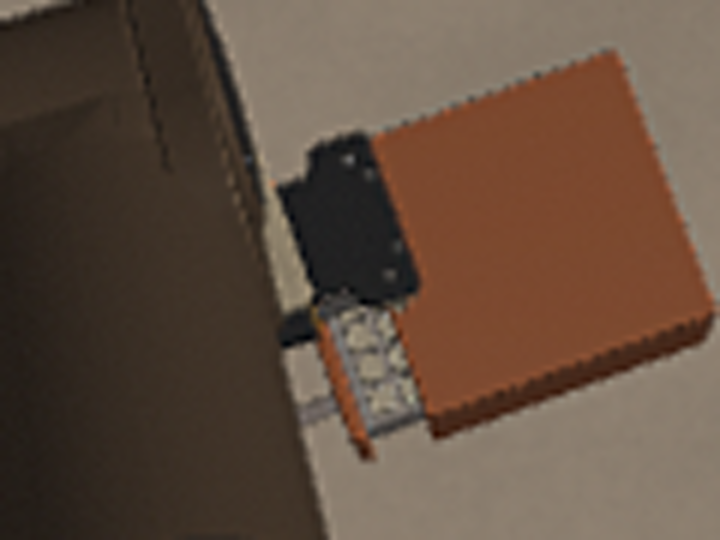

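View pics/side10.png

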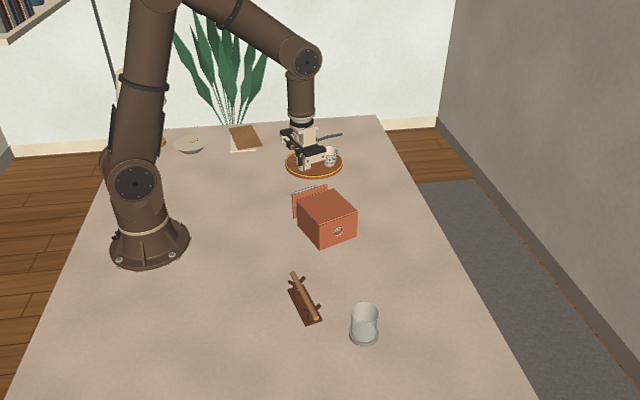

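```bash
python3 - <<'E'
from h import *
a=np.array([.3707,-.9288,0])
p=[ray("top",*crop(u,o,k),z) for u,o,k,z in[((92,322),(270,140),8,.07),((113,218),(250,140),5,.07),((190,217),(270,140),8,.105),((172,152),(250,140),5,.105)]]
print((p[1]-p[0])@a,(p[3]-p[2])@a)
# handle end now -> centre
for q in p[:2]: print(q, (q-[.57,-.0163,0])@a)
E
python3 - <<'E'
import cv2
i=cv2.imread("pics/side10.png")[125:215,270:360];cv2.imwrite("pics/s10.png",cv2.resize(i,None,fx=6,fy=6,interpolation=cv2.INTER_CUBIC))
E
```

```text
-0.028357545259990253 -0.028912694137674683
[0.5664004  0.12071126 0.07      ] -0.12859042813810112
[0.55547765 0.14688318 0.07      ] -0.15694797339809138
```

View pics/s10.png

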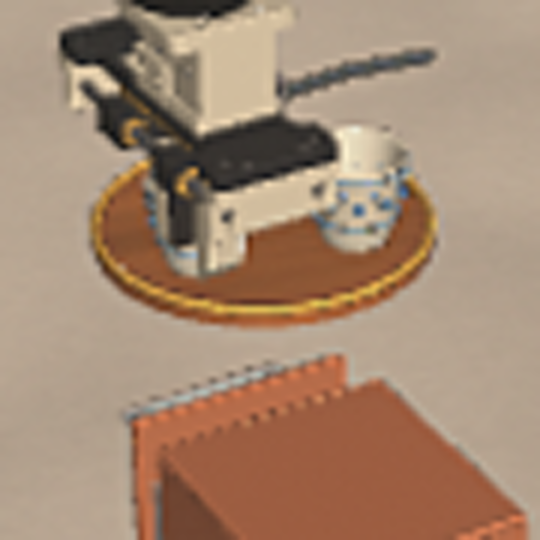

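Tray, cups and cezve are untouched. By measurement the handle line is at −0.153 along the box axis and the gripper is at −0.154. Descending around the bar.

```bash
python3 -m pendant '[[[0,0,50,0,0,0,0.3],[0,0,75,0,0,0,0.3],[0,0,85,0,0,0,0.3],[0,0,95,0,0,0,0.3],[0,0,105,0,0,0,0.3],[0,0,105,0,0,0,0.3]]]' 20; python3 calc.py
python3 - <<'E'
from cell import get_image
from h import *
i=get_image("side")[150:240,260:360,::-1];cv2.imwrite("pics/s11.png",cv2.resize(i,None,fx=6,fy=6,interpolation=cv2.INTER_CUBIC))
i=get_image("top")[140:230,240:360,::-1];cv2.imwrite("pics/t11.png",cv2.resize(i,None,fx=6,fy=6,interpolation=cv2.INTER_CUBIC))
E
```

```text
clock: 15.18
position: [0.5122, 0.1273, 0.2345]
ee_rot: [0.593, -3.085, -0.0]
force: [-0.0, 0.2, 0.6]
width: 0.351
t 15.18 p [0.5122 0.1273 0.2345] xang -2.7616 z [-4.e-04 -1.e-04 -1.e+00] F [-0.01  0.24  0.62] w 0.351 q [-0.38  0.49  0.05  1.99 -0.03  0.66  1.64]
```

View pics/s11.png

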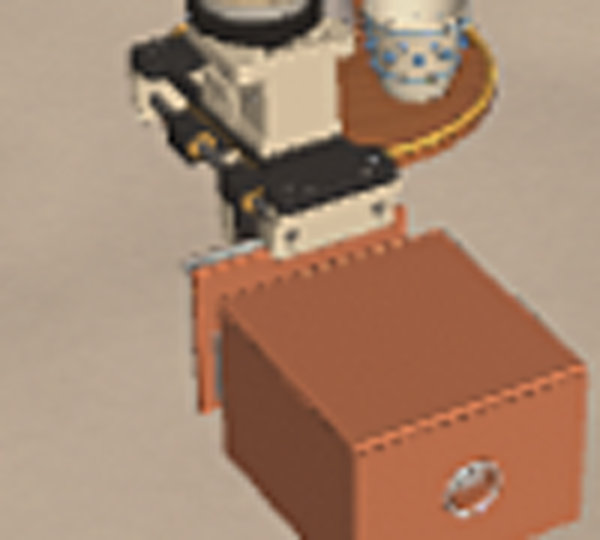

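View pics/t11.png

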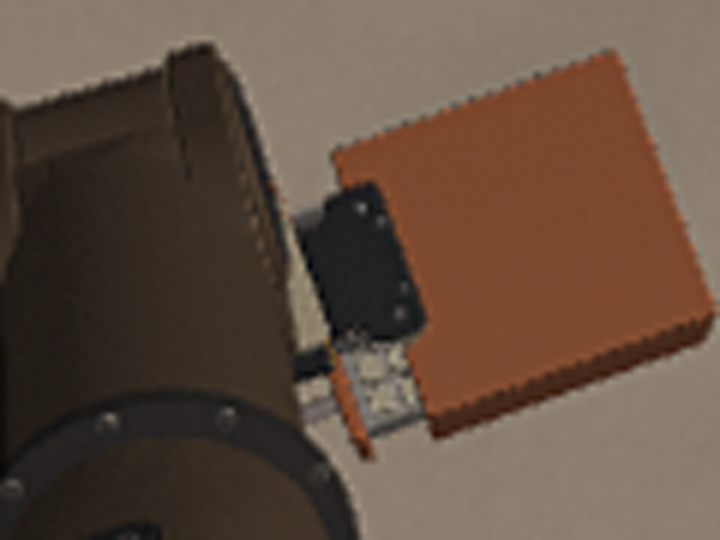

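No contact, and the fingers straddle the bar. Closing, then pulling along tool +y.

```bash
python3 -m pendant '[[[0,0,0,0,0,0,1],[0,0,0,0,0,0,1],[0,0,0,0,0,0,1],[0,0,0,0,0,0,1],[0,0,0,0,0,0,1],[0,0,0,0,0,0,1]]]' 20; python3 calc.py
python3 -m pendant '[[[0,8,0,0,0,0,1],[0,16,0,0,0,0,1],[0,24,0,0,0,0,1],[0,32,0,0,0,0,1],[0,40,0,0,0,0,1],[0,46,0,0,0,0,1],[0,50,0,0,0,0,1],[0,50,0,0,0,0,1]]]' 20; python3 calc.py
```

```text
clock: 16.02
position: [0.5124, 0.1274, 0.2349]
ee_rot: [-0.594, 3.085, 0.0]
force: [-1.1, 0.7, 4.4]
width: 0.101
t 16.02 p [0.5124 0.1274 0.2349] xang -2.7614 z [ 3.e-04  3.e-04 -1.e+00] F [-1.06  0.66  4.43] w 0.101 q [-0.38  0.49  0.05  1.99 -0.03  0.66  1.64]
clock: 17.02
position: [0.4936, 0.1745, 0.2349]
ee_rot: [-0.595, 3.084, 0.0]
force: [0.1, 0.9, 5.2]
width: 0.097
t 17.02 p [0.4936 0.1745 0.2349] xang -2.7606 z [ 4.e-04  4.e-04 -1.e+00] F [0.13 0.87 5.17] w 0.097 q [-0.48  0.48  0.05  2.   -0.03  0.66  1.54]
```

```bash
python3 -m pendant '[[[0,2,0,0,0,0,1],[0,3,0,0,0,0,1],[0,3,0,0,0,0,1]]]' 20; python3 calc.py
python3 - <<'E'
from cell import get_image
from h import *
i=get_image("top")[140:230,220:370,::-1];cv2.imwrite("pics/t12.png",cv2.resize(i,None,fx=5,fy=5,interpolation=cv2.INTER_CUBIC))
E
```

```text
clock: 17.4
position: [0.4934, 0.1751, 0.2349]
ee_rot: [-0.591, 3.085, -0.003]
force: [3.5, -8.3, 4.6]
width: 0.102
t 17.4 p [0.4934 0.1751 0.2349] xang -2.7632 z [ 0.0014 -0.0018 -1.    ] F [ 3.53 -8.32  4.55] w 0.102 q [-0.48  0.48  0.05  2.   -0.03  0.66  1.54]
```

View pics/t12.png

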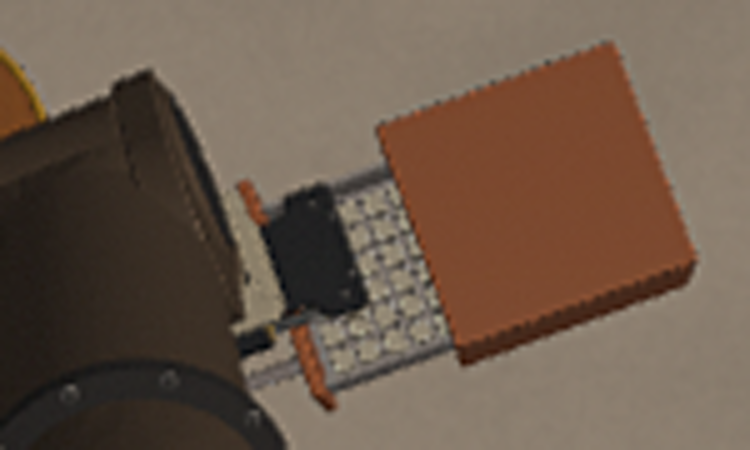

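The stop is felt (about 9 N) and the drawer is fully out. Relaxing, opening and lifting clear.

```bash
python3 -m pendant '[[[0,-2,0,0,0,0,1],[0,-2,0,0,0,0,0.7],[0,-2,0,0,0,0,0.5],[0,-2,0,0,0,0,0.35],[0,-2,0,0,0,0,0.35],[0,-2,0,0,0,0,0.35]]]' 20; python3 calc.py
python3 -m pendant '[[[0,0,-10,0,0,0,0.35],[0,0,-30,0,0,0,0.35],[0,0,-70,0,0,0,0.35],[0,0,-120,0,0,0,0.35],[0,0,-160,0,0,0,0.35],[0,60,-160,0,0,0,0.35],[0,120,-180,0,0,0,0.35],[0,180,-180,0,0,0,0.35],[0,240,-180,0,0,0,0.35],[0,280,-180,0,0,0,0.35],[0,280,-180,0,0,0,0.35]]]'; python3 calc.py
python3 - <<'E'
from cell import get_image
from h import *
for n in("side","top"): cv2.imwrite(f"pics/{n}13.png",get_image(n)[:,:,::-1])
E
```

```text
clock: 18.2
position: [0.4933, 0.1747, 0.2347]
ee_rot: [0.594, -3.085, -0.0]
force: [-0.3, -0.6, 0.4]
width: 0.327
t 18.2 p [0.4933 0.1747 0.2347] xang -2.7614 z [-1.e-04  0.e+00 -1.e+00] F [-0.35 -0.57  0.36] w 0.327 q [-0.48  0.48  0.05  2.   -0.03  0.66  1.54]
clock: 19.58
position: [0.3869, 0.4379, 0.4152]
ee_rot: [0.603, -3.083, -0.003]
force: [0.4, -0.6, 0.2]
width: 0.324
t 19.57 p [0.3869 0.4379 0.4152] xang -2.7555 z [-9.0e-04  1.6e-03 -1.0e+00] F [ 0.4  -0.59  0.16] w 0.324 q [-0.9   0.36 -0.05  1.66  0.02  1.12  1.  ]
```

View pics/top13.png

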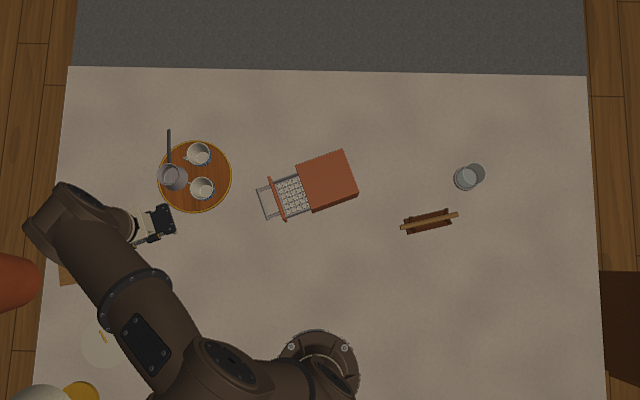

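View pics/side13.png

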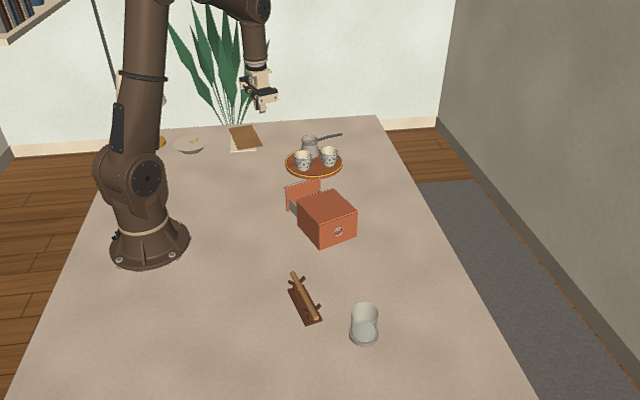

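Everything stands as at the start: cups, cezve and glass at the same pixels, dowel in its rest from (400,228) to (458,214). I'll measure the drawer opening precisely before handing in.

```bash
python3 - <<'E'
import cv2
i=cv2.imread("pics/top13.png")[160:235,250:350];cv2.imwrite("pics/t13.png",cv2.resize(i,None,fx=8,fy=8,interpolation=cv2.INTER_CUBIC))
E
```

```text
(no output)
```

View pics/t13.png

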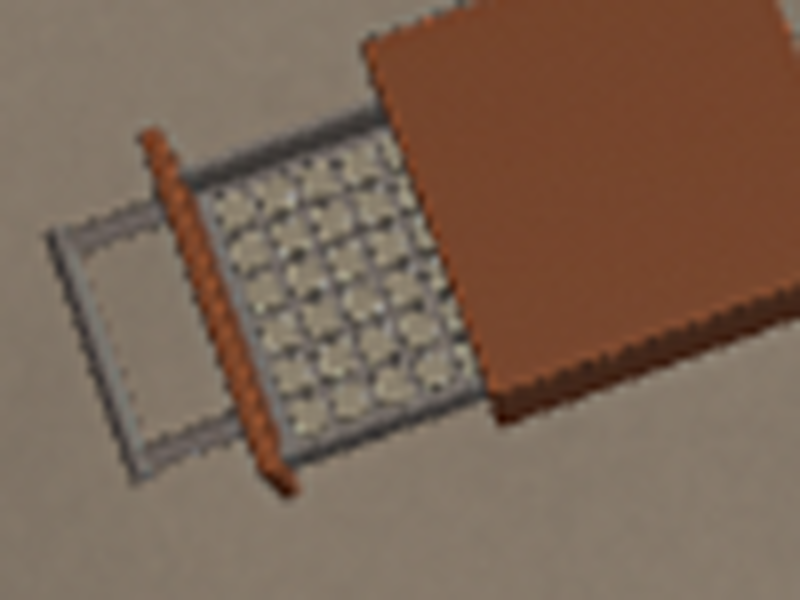

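```bash
python3 - <<'E'
from h import *
from cell import arm
a=np.array([.3707,-.9288,0])
f=lambda u,o,z:ray("top",*crop(u,o,8),z)
for u0,u1,z in[((92,322),(50,233),.07),((180,564),(136,482),.07),((190,217),(141,133),.105)]:
    print((f(u1,(250,160),z)-f(u0,(270,140),z))@a)
print(arm.observe()["dq"].round(3))
E
```

```text
-0.07988936193676953
-0.08064739730092887
-0.08118907810034554
[ 0.023 -0.006  0.019  0.011  0.001 -0.002  0.001]
```

The drawer measures 80 mm open. Handing in.

```bash
python3 -c "
from cell import arm
print(arm.sign_off())"
```

```text
the job is handed in; nothing more can be done
None
```

I pushed the dowel through the hole until the catch let go and the drawer sprang out about 28 mm. I then laid the dowel back in its rest, pulled the drawer open by its handle, and handed the job in at about 20 s of the 54 s.

**Last checks:**
- **Drawer:** it measures 80–81 mm open in the top camera image, and I felt it reach its stop at about 9 N.
- **Dowel:** it lies in both V supports, very close to where it began.
- **Cups, cezve and cup holder:** they show at the same pixel positions as at the start.
- **Gripper:** it is clear of everything, with no contact force.

**Disagreements:** the two cameras differed by about 4 mm in x, so I averaged them. The drawer front also stands about 8 mm further out than I first assumed. Neither caused trouble, and none of the checks failed. Handing in reports no verdict.

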